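# Tap the blind hole with the crank wrench

## Task

Pick up the crank wrench and set its square socket fully down on the square end of the tap standing in the vice. Then crank the tap on down the hole: half a turn clockwise, a quarter turn back to break the chip, and again, until the tap comes up firm against the bottom of the blind hole; read the resistance and never force it, or the tap snaps. Finish with a quarter turn back, let go and leave the wrench sitting on the tap, with the other things on the bench undisturbed.

Things in the scene. Friction and masses are not known exactly. Their poses are not given: they have to be found in the camera images.
- vise: Low steel vice fixed to the bench: base 190 x 84 mm, long along its x, jaws 62 mm high, a bar handle across its +x end reaching 120 mm from the origin. It grips an aluminium blank, a 46 mm cube with its top 72 mm above the bench. Origin: centre of the underside, on the tap's axis; z up.
- tap_drive (a point): Top centre of the steel tap standing, already started, in the blank: on its vertical axis, about 139 mm above the bench. Its end is a 14 mm square, 26 mm tall (top 3 mm only 11.5 mm wide), on a round shoulder 26 mm across where the wrench rests. x, y run square to the flats and turn with the tap. Right-hand thread, 2.5 mm per turn: clockwise from above goes down.
- hole_mouth (a point): Mouth of the blank's blind hole, 78 mm above the bench. Cutting takes about 0.3 N m (2 to 5 N at the knob), turning back over cut thread far less. The tap meets the hole's bottom 5.4 to 6.3 rad of turning forward (net of turns back) from its start, about 2 mm lower; it differs each time and must be felt: the tap stops and the force climbs by about 1.2 N per mm of knob path.
- tap_twist (a joint): Elastic twist of the tap's shank under the wrench, rad: 0 unloaded, positive when loaded clockwise, 6 N m per rad; 0.02 to 0.05 while cutting. The tap snaps at 0.25 rad either way (1.5 N m, about 21 N at the knob along its path).
- tap_chip (a joint): Chip under the tap's cutting edges, as rad of turning: rises to 0.8 (full chip) as the tap is first turned clockwise, then stays while it cuts; falls to 0 (broken, clear) as the tap is turned back by 0.8 rad. A quarter turn back of the knob clears it, up to 0.25 rad of that being lost as play in the socket.
- crank: Loose crank wrench, 0.33 kg, upright on the bench. Hub: steel block 34 x 34 x 36 mm tall; in its underside a 15 mm square socket 28 mm deep, flats parallel to the block's sides. Origin: centre of the hub's underside, z up. A flat arm 16 mm wide, 26 to 34 mm up, runs along +x to the knob. Seated, the underside is 26 mm below point tap_drive; it fits in any of four quarter turns.
- knob_mid (a point): Middle of the wrench's black knob: upright, 22 mm across, 50 mm tall, its middle 62 mm above the hub's underside and 70 mm along +x of body crank; it spins freely on its pin.
- oil: Bystander: white plastic bottle of tapping oil, 52 mm across, 130 mm tall; origin centre of the underside.
- mug: Bystander: white mug, 76 mm across, 90 mm tall; origin centre of the underside.
- spare: Bystander: a second aluminium blank, 46 mm cube with an 18 mm hole in its top; origin centre of the underside.

How it is judged:
By the outcome, as a careful person would: the job done as asked, in the order asked, and still so for the second after the job is handed in, with the robot touching nothing.
It also fails if it takes over 72 s, if anything falls off the work surface, if the arm or the gripper's body presses on something with over 40 N, if the wrist force passes 120 N, or if a joint passes its speed limit or range.

## Robot

A 6-joint arm with a two-finger parallel gripper is mounted at the origin on the work surface. World frame = base frame: x ahead of the robot, y to its left, z up, the work surface at z = 0. Lengths are in m, angles in rad, forces in N, time in s.
With the tool pointing down it reaches from about 0.425 to 1.125 m from the base axis. Payload 14.9 kg.
Tool frame: the origin (TCP) lies at the very end of the fingers, on their centre line; the grasp point (between the pads) lies 19 mm behind it (pinch_z is the distance from the TCP to the grasp point, in m); z points along the fingers, y is the direction in which the jaws open and shut (so a half turn about z gives the same grasp; the last joint's range is limited). The gripper opens to 91 mm and grips with 3 to 60 N. Pads are 32 mm wide; open, the fingers measure 118 mm over their backs; the gripper's body (76 mm by 178 mm) begins 60 mm behind the grasp point.
Start: joints at [1.242, 0.379, 1.734, -0, 1.028, -0.033], TCP at [0.204, 0.67, 0.214] pointing down, gripper open.
Joint ranges: [-2.77, 2.77], [-0.74, 2.19], [0, 2.66], [-1.06, 4.2], [0.31, 2.87], [-3.08, 3.08]. Speed limits (rad/s): [1.89, 1.89, 2.39, 3.14, 3.14, 3.14].

## Interface

Orientations are given as a rotation vector (axis times angle).
In Python, from station import * gives the robot as it stands. Calls block until the motion is done:
- move_to(position, orientation): joint-space move of the TCP to a pose.
- movel(position, rot=None, max_speed=0.15): straight line of the TCP; rot=None keeps the orientation; max_speed is the mean speed in m/s.
- movej(angles): joint-space move.
- gripper_to(opening, force=None): finger opening in m; force is the grip in N (None keeps the last); returns when the fingers have stopped.
- hold(seconds).
- solve_ik(position, orientation): joint angles nearest the present ones, or None.
- get_image(name): name is "side" or "top" or "wrist"; returns the picture (480x640x3 uint8, red, green, blue); there is no depth.
- camera_params(name): a dict with "fx", "fy", "cx", "cy" (pixels), "extrinsics" (4x4, takes a point from camera to world coordinates); the wrist camera has in their place "T_tool_cam" (4x4, takes a point from camera to tool coordinates, whose origin is the TCP and whose axes are the flange's). Camera axes: x right, y down, z forward; pixel columns grow to the right and rows downward; lengths in m; the calibration is good to about 2 mm. A picture is of the moment at which its call begins: read the wrist's pose just before it. camera_params takes no time and is no camera call.
A pose or a line that the arm cannot do raises MotionError and nothing moves.
- sign_off(): hands the job in, once; it reports no verdict.
Trained networks look in the newest picture that a camera, given by its name, has taken for a name from the list of things; names that differ only in an ending like _2 or _b are one class to them, and where a whole thing is asked for, a point or a joint stands for the part that bears it (a point fixed in the world has none). Each returns a list of dicts, best first, with "score" (0 to 1); they miss things now and then, are a little off and sometimes report something else, mostly with a low value. They report only what shows in the picture. A call takes as long as a camera call.
- masks_of(camera, target): "pixels" (480x640 bool, what is visible of it) and "pixel" ([column, row] in pixels, amid what is visible of it).
Readings, each from a call of its own:
- read_t(): time.
- read_qpos(): joint angles.
- read_qd(): joint speeds.
- read_joint_efforts(): joint torques, N m.
- read_ee_pos(): TCP position.
- read_ee_rot(): TCP orientation.
- read_force(): force on the tool from outside, world axes, zero at the start.
- read_torque(): the same for the moment, N m.
- read_gripper_width(): finger opening in m.
Only numpy, scipy, OpenCV 4.12 (cv2) and the standard library are available. Lean on these libraries where they do the work, as an engineer would, in place of code of your own. Each camera call takes 0.05 s, during which the arm holds its last target. There are 200 camera calls.

## Working session

There is one attempt and no reset: what is moved stays moved. The work goes in short steps, each a Python script; the robot and the scene stay as the last script left them, time stands still between calls to the robot, and variables do not carry over. Pictures are saved under pics/ and viewed, on a budget of 10 in all, crops included, one or two more only if the job needs it, and the job is handed in when it is done.

```bash
ls; mkdir -p pics
python3 - <<'E'
from station import *
import cv2,numpy as np
for c in ["side","top"]:
    im=get_image(c); cv2.imwrite(f"pics/{c}0.png",im[...,::-1])
    p=camera_params(c); print(c,p)
    for t in ["crank","knob_mid","tap_drive","vise","oil","mug","spare"]:
        m=masks_of(c,t)
        for d in m[:2]: 
            ys,xs=np.nonzero(d["pixels"]); print(c,t,round(d["score"],2),d["pixel"],xs.min(),xs.max(),ys.min(),ys.max())
print(camera_params("wrist")); print(read_ee_rot(),read_t(),read_force())
E
```

```text
pics
side {'fx': 472.36245478993504, 'fy': 472.36245478993504, 'cx': 318.14285580745326, 'cy': 244.5420901442821, 'extrinsics': array([[ 0.83499075, -0.39362508,  0.38451235,  0.22399744],
       [-0.54994341, -0.62080195,  0.55871923, -0.49745832],
       [ 0.01878011, -0.67798542, -0.7348354 ,  0.78653837],
       [ 0.        ,  0.        ,  0.        ,  1.        ]])}
side knob_mid 0.54 [216.6, 191.6] 211 222 180 198
side tap_drive 0.6 [297.4, 232.4] 288 300 221 247
side tap_drive 0.43 [296.4, 263.8] 247 351 221 295
side vise 0.8 [294.1, 262.8] 247 353 221 296
side vise 0.22 [213.9, 191.2] 212 221 183 198
side oil 0.69 [372.8, 408.7] 355 390 378 433
side oil 0.16 [294.0, 233.7] 288 300 221 246
side mug 0.74 [307.1, 187.0] 290 322 165 214
side mug 0.62 [295.4, 235.2] 288 300 221 247
side spare 0.88 [461.8, 327.8] 448 483 312 347
top {'fx': 538.6999621505485, 'fy': 538.6999621505485, 'cx': 314.77842731103004, 'cy': 245.95664345558018, 'extrinsics': array([[-0.00544604, -0.98552469,  0.16944447,  0.39698498],
       [-0.99994137,  0.00378107, -0.01014715,  0.02981874],
       [ 0.009
[... 322 characters left out ...]
258.3] 262 315 198 309
top oil 0.83 [470.2, 292.0] 451 489 276 305
top mug 0.73 [208.4, 190.4] 184 228 169 225
top spare 0.64 [442.9, 173.0] 427 459 153 187
{'fx': 352.8353383463997, 'fy': 352.8353383463997, 'cx': 322.9727649867809, 'cy': 239.00434855644008, 'T_tool_cam': array([[-6.39762119e-05, -9.66149494e-01, -2.57982851e-01,
         7.26459971e-02],
       [ 9.99999592e-01, -2.94213872e-04,  8.53848996e-04,
        -6.76735589e-04],
       [-9.00847909e-04, -2.57982691e-01,  9.66149119e-01,
        -1.70184561e-01],
       [ 0.00000000e+00,  0.00000000e+00,  0.00000000e+00,
         1.00000000e+00]])}
[4.62947526e-01 3.10725694e+00 5.26935936e-05] 0.8 [0.09524719 1.01592801 0.1564188 ]
```

```bash
cat > h.py <<'E'
from station import *
import cv2,numpy as np
from scipy.spatial.transform import Rotation as R
def px2w(c,uv,z,T=None):
    p=camera_params(c); T=p["extrinsics"] if T is None else T
    d=T[:3,:3]@np.array([(uv[0]-p["cx"])/p["fx"],(uv[1]-p["cy"])/p["fy"],1])
    o=T[:3,3]; return o+d*(z-o[2])/d[2]
def tri(uvs,Ts,cs):
    A=[];b=[]
    for uv,T,c in zip(uvs,Ts,cs):
        p=camera_params(c); d=T[:3,:3]@np.array([(uv[0]-p["cx"])/p["fx"],(uv[1]-p["cy"])/p["fy"],1]); d/=np.linalg.norm(d)
        P=np.eye(3)-np.outer(d,d); A.append(P); b.append(P@T[:3,3])
    return np.linalg.lstsq(np.vstack(A),np.hstack(b),rcond=None)[0]
def wristT():
    T=np.eye(4);T[:3,:3]=R.from_rotvec(read_ee_rot()).as_matrix();T[:3,3]=read_ee_pos()
    return T@camera_params("wrist")["T_tool_cam"]
def down(yaw): # tool z down; tool x points to world heading yaw
    return (R.from_euler('z',yaw)*R.from_euler('x',np.pi)).as_rotvec()
def proj(c,X,T=None):
    p=camera_params(c); T=p["extrinsics"] if T is None else T
    q=T[:3,:3].T@(np.asarray(X)-T[:3,3]); return np.array([p["fx"]*q[0]/q[2]+p["cx"],p["fy"]*q[1]/q[2]+p["cy"]])
E
python3 - <<'E'
from h import *
s=cv2.imread("pics/side0.png");t=cv2.imread("pics/top0.png")
a=cv2.resize(t[150:350,120:520],(800,400)); b=cv2.resize(s[140:340,190:490],(600,400))
cv2.imwrite("pics/a.png",a); cv2.imwrite("pics/b.png",b)
T=[camera_params(c)["extrinsics"] for c in("side","top")]
print("tap",px2w("top",(286.5,252),.135),"knob",px2w("top",(152,285),.087),"crank",px2w("top",(172,318),.035))
print("oil",px2w("top",(470,292),.1),"mug",px2w("top",(208,190),.06),"spare",px2w("top",(443,173),.04))
print("knob tri",tri([(216.6,191.6),(152,285)],T,["side","top"]))
print(R.from_rotvec(read_ee_rot()).as_matrix())
E
```

```text
tap [0.55010534 0.07072115 0.135     ] knob [0.49671715 0.32230206 0.087     ] crank [0.43772338 0.29598619 0.035     ]
oil [ 0.47987347 -0.26544801  0.1       ] mug [0.68635957 0.22881571 0.06      ] spare [ 0.72624222 -0.24163313  0.04      ]
knob tri [0.50085599 0.33330023 0.04895339]
[[-9.56568555e-01  2.91507457e-01  4.24573023e-05]
 [ 2.91507459e-01  9.56568555e-01  2.75907933e-05]
 [-3.25703983e-05  3.87691056e-05 -9.99999999e-01]]
```

View pics/a.png

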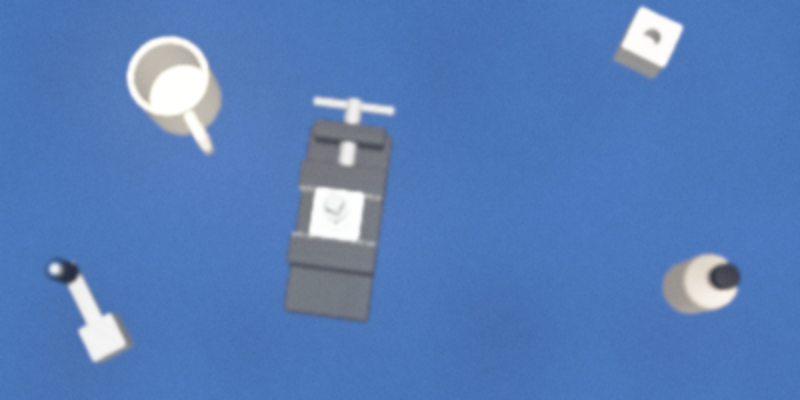

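View pics/b.png

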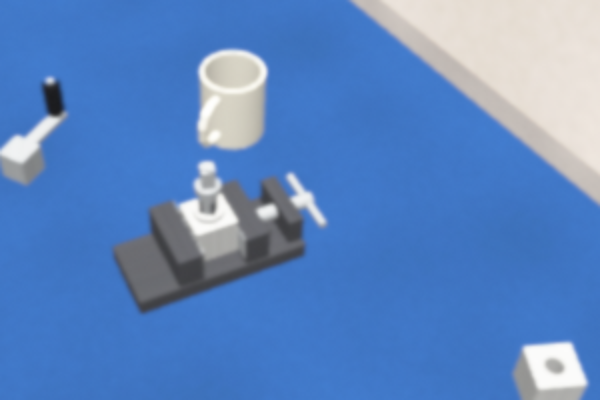

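The top view shows the hub at about px (172,319), the knob at (151,285) and the tap at (287,252). The mug, spare and oil are all well clear. In the side view the arm and black knob stand up to the right of the hub. Next I'll take close wrist views of the tap and the hub.

Run:
```python
from h import *
def view(xy,z,yaw,name):
    move_to([xy[0],xy[1],z],down(yaw)); hold(0.2)
    T=wristT(); im=get_image("wrist"); np.save(f"pics/{name}T.npy",T); cv2.imwrite(f"pics/{name}.png",im[...,::-1]); print(name,read_ee_pos(),read_t(),read_qpos().round(2) if hasattr(read_qpos(),'round') else read_qpos())
    return im,T
a,Ta=view((.55,.071),.179,2.85,"w_tap")
print(proj("wrist",[.55,.071,.139],Ta))
b,Tb=view((.4377,.296),.09,.415-np.pi,"w_hub")
print(proj("wrist",[.4377,.296,.036],Tb))
for t in ["crank","knob_mid"]:
    for d in masks_of("wrist",t)[:1]: print(t,d["score"],d["pixel"]); cv2.imwrite(f"pics/m_{t}.png",d["pixels"].astype(np.uint8)*255)
u,v=proj("wrist",[.55,.071,.139],Ta).astype(int); u2,v2=proj("wrist",[.4377,.296,.036],Tb).astype(int)
print(u,v,u2,v2)
c=lambda n,u,v,h:cv2.resize(cv2.imread(f"pics/{n}.png")[v-h:v+h,u-h:u+h],(400,400),interpolation=cv2.INTER_CUBIC)
cv2.imwrite("pics/w1.png",np.hstack([c("w_tap",u,v,60),c("w_hub",u2,v2,100)]))
```

```text
w_tap [0.54999846 0.07130229 0.17899518] 3.5083 [ 0.09  0.2   2.05 -0.    0.89 -1.19]
[323.11550978 264.54654333]
w_hub [0.43840698 0.29547549 0.09034833] 4.8 [ 0.55  0.3   2.13 -0.    0.71 -1.44]
[324.83447895 256.83639596]
crank 0.82 [327.8, 266.1]
knob_mid 0.74 [333.6, 360.7]
323 264 324 256
```

View pics/w1.png

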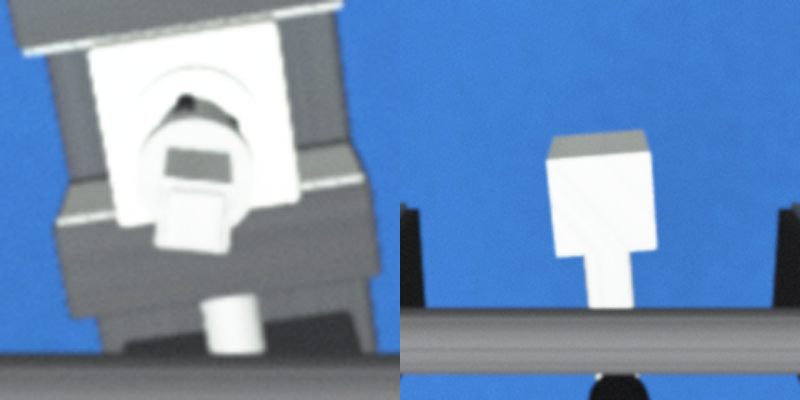

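The left crop shows the tap square near (195,220), with its front flat tilted a few degrees. The right crop shows the hub top with corners (547,160), (650,152), (657,248) and (556,257), and the arm running down towards the knob. I'll stretch the contrast on the tap and compute the hub pose.

Run:
```python
from h import *
T=np.load("pics/w_hubT.npy"); im=cv2.imread("pics/w_hub.png")
g=cv2.cvtColor(im,6)
roi=(g[220:292,285:365])
m=(im[...,2]>185).astype(np.uint8)  # red high = white (blue bench has low red)
print(im[258,325],im[228,325],im[258,280])
cs=[(297.5,236),(349,232),(352.5,280),(302,284.5)]
P=np.array([px2w("wrist",c,.036,T) for c in cs]); print(P.round(4), P.mean(0), [np.linalg.norm(P[i]-P[i-1]).round(4) for i in range(4)])
n,l,s,c=cv2.connectedComponentsWithStats(m[200:309,270:380]); 
mm=(l==l[58,55]).astype(np.uint8); op=cv2.morphologyEx(mm,cv2.MORPH_OPEN,np.ones((29,29),np.uint8))
op=mm.copy(); 
cn=max(cv2.findContours(cv2.morphologyEx(mm,cv2.MORPH_OPEN,np.ones((27,27))),0,1)[0],key=cv2.contourArea)
ap=cv2.approxPolyDP(cn,6,True)[:,0]+[270,200]; print(ap)
t=cv2.imread("pics/w_tap.png")[225:300,285:360].astype(float)
t=np.clip((t-150)/(255-150),0,1)**3*255
cv2.imwrite("pics/t1.png",cv2.resize(t.astype(np.uint8),(600,600),interpolation=cv2.INTER_CUBIC))
```

```text
[251 252 250] [156 159 154] [212 130  68]
[[0.4317 0.2737 0.036 ]
 [0.4157 0.3036 0.036 ]
 [0.4453 0.3199 0.036 ]
 [0.4621 0.2897 0.036 ]] [0.43870881 0.29674487 0.036     ] [np.float64(0.0343), np.float64(0.0339), np.float64(0.0338), np.float64(0.0346)]
[[300 235]
 [302 283]
 [350 280]
 [348 233]]
```

View pics/t1.png

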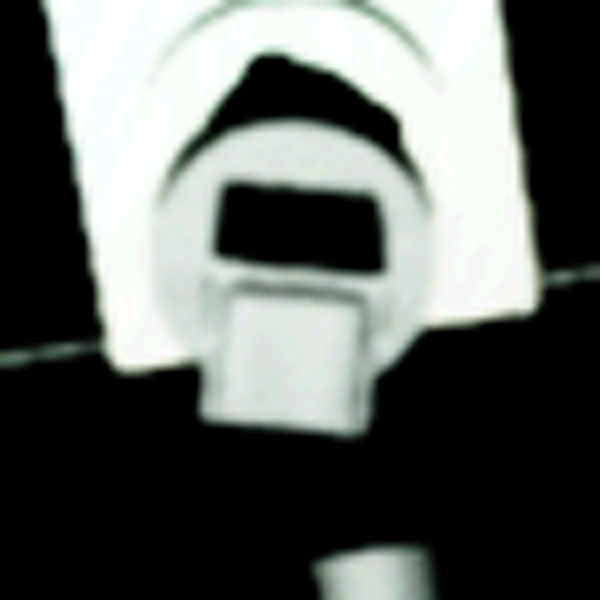

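The picture shows the 14 mm square's far edge from (215,262) to (385,274) and its near edge from (203,418) to (367,434). The shoulder circle spans x 158 to 432, with its top at y=118.

Run:
```python
from h import *
T=np.load("pics/w_tapT.npy")
f=lambda x,y:((x+.5)/8-.5+285,(y+.5)/8-.5+225)
def q(cs,z):
    P=np.array([px2w("wrist",f(*c),z,T) for c in cs]); L=[np.linalg.norm(P[i]-P[i-1]).round(4) for i in range(4)]
    a=[np.degrees(np.arctan2(*(P[i]-P[i-1])[1::-1])).round(1) for i in range(4)]
    print(P.mean(0).round(4),L,a)
q([(215,262),(385,274),(367,434),(203,418)],.136)
q([(232,290),(360,300),(352,424),(224,414)],.139)
q([(223,183),(380,195),(367,434),(203,418)],.125)
for z in(.113,):
    l=px2w("wrist",f(158,245),z,T);r=px2w("wrist",f(432,245),z,T);t=px2w("wrist",f(293,118),z,T)
    h=-(T[:3,1]); h[2]=0;h/=np.linalg.norm(h)
    print("shoulder",t-h*.013,np.linalg.norm(r-l), (l+r)/2)
print(T[:3,3], "tool x heading 2.85rad=%.1f"%np.degrees(2.85))
# hub
T=np.load("pics/w_hubT.npy"); P=np.array([px2w("wrist",c,.036,T) for c in [(298.2,236),(349,232.2),(352.3,280),(302,284.3)]])
print(P.mean(0),[np.degrees(np.arctan2(*(P[i]-P[i-1])[1::-1])).round(1) for i in range(4)])
# project model 14mm square for check
```

```text
[0.5529 0.0688 0.136 ] [np.float64(0.0132), np.float64(0.0135), np.float64(0.0136), np.float64(0.0133)] [np.float64(158.7), np.float64(69.1), np.float64(-22.4), np.float64(-112.6)]
[0.5526 0.0689 0.139 ] [np.float64(0.0104), np.float64(0.0101), np.float64(0.0104), np.float64(0.0102)] [np.float64(159.4), np.float64(68.6), np.float64(-19.9), np.float64(-111.5)]
[0.5533 0.0687 0.125 ] [np.float64(0.0208), np.float64(0.013), np.float64(0.0211), np.float64(0.014)] [np.float64(158.2), np.float64(68.8), np.float64(-19.3), np.float64(-112.6)]
shoulder [0.55301795 0.0687325  0.113     ] 0.02402470223485557 [0.55165549 0.06931197 0.113     ]
[0.48022351 0.09160556 0.34918974] tool x heading 2.85rad=163.3
[0.43867322 0.29681906 0.036     ] [np.float64(-153.0), np.float64(118.1), np.float64(28.6), np.float64(-61.1)]
```

Run:
```python
from h import *
yaw=np.radians(28.1-180); c=[.4387,.2968]
movel([*c,.09],down(yaw)); gripper_to(.07,40)
movel([*c,.006],max_speed=.1); print(read_force())
gripper_to(.0,40); hold(.2); print("w",read_gripper_width(),read_ee_pos(),read_force())
movel([*c,.12],max_speed=.12); hold(.2); print(read_force(),read_torque(),read_t())
T=wristT(); im=get_image("wrist"); np.save("pics/gT.npy",T); cv2.imwrite("pics/g.png",im[...,::-1])
h=im[200:400,190:450,::-1]; cv2.imwrite("pics/g1.png",cv2.resize(h,(780,600),interpolation=cv2.INTER_CUBIC))
```

```text
[-0.35014023  0.47349273 -0.68794786]
w 0.033850834058762935 [0.43871862 0.29682357 0.00608056] [-1.64515813 -0.87281933  5.08234065]
[-0.58287671 -1.2447375  -3.22602678] [ 0.01993609  0.02770283 -0.03245252] 8.8083
```

View pics/g1.png

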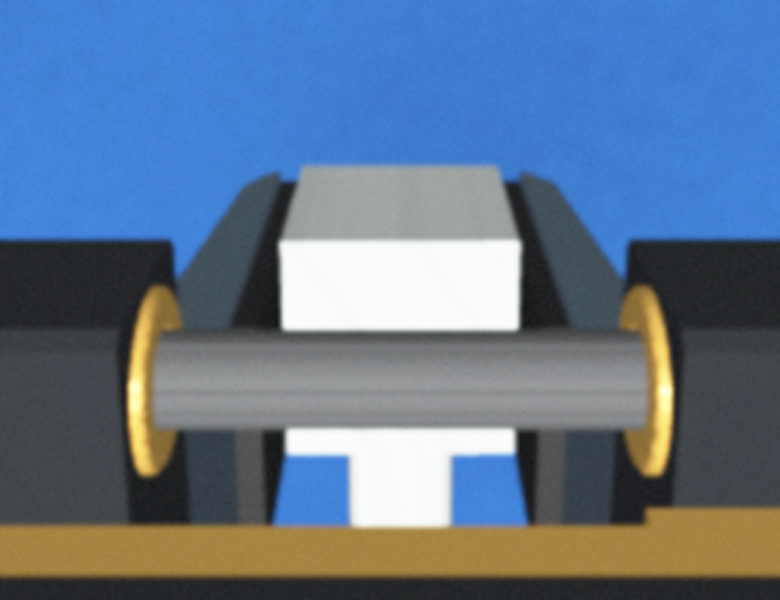

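The hub is gripped square. Its top face has corners (279,240), (521,240), (516,455) and (286,455), which I'll convert to the tool frame.

Run:
```python
from h import *
T=np.load("pics/gT.npy"); f=lambda x,y:((x+.5)/3-.5+190,(y+.5)/3-.5+200)
tool=np.array(read_ee_pos()); Rm=R.from_rotvec(read_ee_rot()).as_matrix()
for z in(.148,.150,.152):
    P=np.array([px2w("wrist",f(*c),z,T) for c in [(279,240),(521,240),(516,455),(286,455)]])
    print(((P-tool)@Rm).round(4).tolist(),((P.mean(0)-tool)@Rm).round(4))
# same-frame biases from earlier views, tool coordinates
T=np.load("pics/w_hubT.npy");Tc=camera_params("wrist")["T_tool_cam"]
X=T@np.linalg.inv(Tc); print("hub in view tool",(np.array([.4387,.2968,.036])-X[:3,3])@X[:3,:3])
```

```text
[[0.0173, -0.0176, -0.0285], [0.0172, 0.0169, -0.0285], [-0.0175, 0.0172, -0.0285], [-0.0175, -0.0176, -0.0285]] [-0.0001 -0.0003 -0.0285]
[[0.018, -0.0174, -0.0305], [0.018, 0.0167, -0.0305], [-0.0162, 0.017, -0.0305], [-0.0162, -0.0174, -0.0305]] [ 0.0009 -0.0003 -0.0305]
[[0.0188, -0.0171, -0.0325], [0.0188, 0.0165, -0.0325], [-0.0149, 0.0167, -0.0325], [-0.0149, -0.0171, -0.0325]] [ 0.002  -0.0003 -0.0325]
hub in view tool [-0.00058529  0.00126098  0.05443194]
```

Run:
```python
from h import *
yaw=np.radians(158.5); c=[.5529,.0691]
p=read_ee_pos(); movel([p[0],p[1],.185],max_speed=.2)
move_to([*c,.185],down(yaw)); movel([*c,.150],max_speed=.1); hold(.2)
f0=np.array(read_force()); print("f0",f0,read_t())
im=get_image("side"); cv2.imwrite("pics/s1.png",cv2.resize(im[170:290,230:390,::-1],(800,600),interpolation=cv2.INTER_CUBIC))
z=.150
while z>.119:
    z-=.0015; movel([*c,z],max_speed=.03)
    f=np.array(read_force())-f0; print(round(z,4),f.round(1),np.array(read_torque()).round(2))
    if np.linalg.norm(f)>12: break
print(read_ee_pos(),read_t())
```

```text
f0 [ 0.20953981 -0.23685347 -2.97204382] 11.0333
0.1485 [-0.7 -0.3 -0.7] [-0.03  0.04  0.03]
0.147 [0.3 0.2 0.4] [ 0.07  0.05 -0.05]
0.1455 [-0.1 -0.1 -1.1] [ 0.02 -0.   -0.04]
0.144 [-0.  -0.4 -0.9] [-0.02  0.05  0.01]
0.1425 [ 0.   0.3 -1. ] [0.06 0.03 0.02]
0.141 [-0.5  0.3  0.1] [-0.01  0.03 -0.05]
0.1395 [-0.1 -0.3 -1.1] [ 0.04 -0.01  0.  ]
0.138 [-0.7  0.5 -1.6] [ 0.02  0.04 -0.  ]
0.1365 [-0.5  0.6 -0.7] [-0.    0.04 -0.05]
0.135 [-0.5  0.2 -1. ] [0.02 0.04 0.03]
0.1335 [ 0.  -0.2  0.6] [ 0.03 -0.01 -0.01]
0.132 [-1.   0.4 -0.8] [-0.01  0.05  0.07]
0.1305 [ 0.3 -0.2 -0. ] [-0.02 -0.03  0.04]
0.129 [-0.5  1.  -0.2] [-0.02 -0.01 -0.  ]
0.1275 [0.  0.6 0.1] [-0.01  0.08  0.04]
0.126 [-1.7  0.6 -1.1] [-0.02  0.01 -0.  ]
0.1245 [-1.   1.6  0.3] [ 0.02  0.02 -0.01]
0.123 [-0.4  0.3 -1.2] [0.   0.04 0.09]
0.1215 [-0.   0.7 -0.1] [ 0.02 -0.   -0.  ]
0.12 [-0.2 -0.2 -0.3] [-0.01  0.    0.05]
0.1185 [-5.7  0.6 12.7] [-0.16  0.95  0.04]
[0.55313164 0.06910376 0.11921758] 16.3333
```

View pics/s1.png

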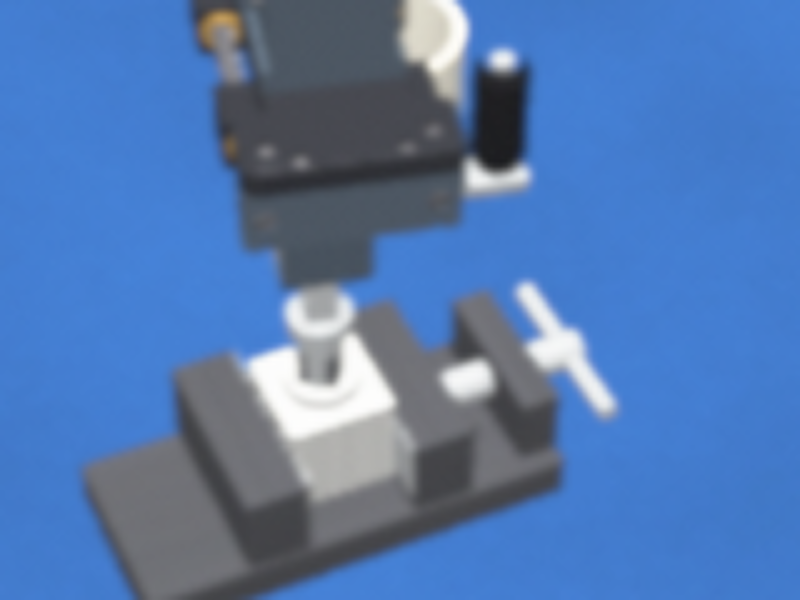

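The wrench is seated: it made contact with the shoulder at underside z ≈ 0.113, and the side view had shown it well aligned. Next I'll regrip at the knob and crank the first part.

```bash
cat >> h.py <<'E'
import json
PH0=np.radians(-21.5); Z0=.160; RAD=.070
def tgt(th,C): 
    ph=PH0-th; return [C[0]+RAD*np.cos(ph),C[1]+RAD*np.sin(ph),Z0-.0025*th/(2*np.pi)]
def crank(th0,th1,C,f0,step=np.radians(10),speed=.07,lim=9.,show=3):
    """turn knob th0->th1 (cw positive); returns th reached, stopped flag"""
    n=max(1,int(np.ceil(abs(th1-th0)/step))); 
    for i,th in enumerate(np.linspace(th0,th1,n+1)[1:]):
        movel(tgt(th,C),max_speed=speed)
        f=np.array(read_force())-f0; ph=PH0-th
        ft=-(f@[np.sin(ph),-np.cos(ph),0]); fr=f@[np.cos(ph),np.sin(ph),0]
        if i%show==0 or abs(ft)>lim or i==n-1: print(f"th {th:.3f} resist {ft:.1f} rad {fr:.1f} z {f[2]:.1f} t {read_t():.1f}")
        if abs(ft)>lim: return th,True
    return th1,False
E
python3 - <<'E'
from h import *
gripper_to(.06); C=[.553,.069]
p=read_ee_pos(); movel([p[0],p[1],.215],max_speed=.2)
k=tgt(0,C); movel([k[0],k[1],.215],max_speed=.2); movel(k,max_speed=.12); hold(.15)
f0=np.mean([read_force() for _ in range(3)],axis=0); print(f0,read_t())
gripper_to(0,25); hold(.1); print(read_gripper_width(),np.array(read_force())-f0)
json.dump(list(f0),open("f0.json","w"))
print(crank(0,np.pi/2,C,f0,lim=12,show=1))
E
```

```text
[ 0.91388935  0.03846364 -0.02289561] 18.8083
0.020943851108820414 [-0.02603591  0.38460387  0.84823418]
th 0.175 resist -0.3 rad -0.1 z 0.8 t 19.9
th 0.349 resist -1.1 rad 0.1 z 1.6 t 20.2
th 0.524 resist -2.0 rad 1.2 z 2.3 t 20.6
th 0.698 resist -1.5 rad 1.9 z 3.3 t 20.9
th 0.873 resist -0.6 rad 2.2 z 4.0 t 21.2
th 1.047 resist 2.5 rad 1.6 z 4.4 t 21.5
th 1.222 resist 1.3 rad 2.4 z 4.7 t 21.9
th 1.396 resist 2.0 rad 1.1 z 4.7 t 22.2
th 1.571 resist 1.9 rad 1.7 z 5.6 t 22.5
(1.5707963267948966, False)
```

Run:
```python
from h import *
print(read_gripper_width(),read_ee_pos(),tgt(np.pi/2,[.553,.069]),read_force(),read_torque())
im=get_image("side"); cv2.imwrite("pics/s2.png",cv2.resize(im[170:290,230:390,::-1],(800,600),interpolation=cv2.INTER_CUBIC))
```

```text
0.02154890885541491 [0.5270493  0.00390948 0.15947603] [np.float64(0.5273449141292993), np.float64(0.003870770241258273), 0.15937500000000002] [ 2.04442177 -2.26765901  5.59872077] [-0.40565578 -0.57169916 -0.0033665 ]
```

View pics/s2.png

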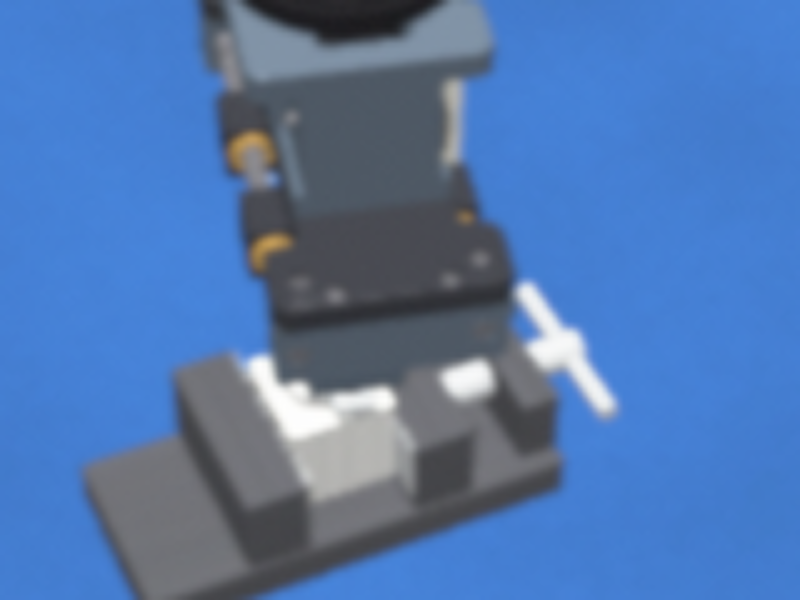

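The arm followed: it shows under the gripper at about (340,400) and the forces are small. I'll ease z slightly and carry on with the cycles.

```bash
sed -i 's/Z0=.160;/Z0=.1603;/' h.py
python3 - <<'E'
from h import *
C=[.553,.069]; f0=np.array(json.load(open("f0.json"))); q=np.pi/2
th=q
for g in (2*q,q,3*q):
    th,s=crank(th,g,C,f0,lim=10,show=2)
    if s: print("STOP"); break
    print("--",g,read_gripper_width())
E
```

```text
th 1.745 resist 2.2 rad 0.6 z 2.5 t 22.9
th 2.094 resist 3.1 rad 1.4 z 4.2 t 23.5
th 2.443 resist 3.3 rad 2.4 z 3.1 t 24.2
th 2.793 resist 3.0 rad 3.8 z 6.2 t 24.8
th 3.142 resist 3.5 rad 4.7 z 7.5 t 25.5
-- 3.141592653589793 0.021179591178586282
th 2.967 resist 0.9 rad 3.8 z 4.6 t 25.8
th 2.618 resist -0.5 rad 2.2 z 1.7 t 26.5
th 2.269 resist 0.3 rad 0.2 z -0.0 t 27.1
th 1.920 resist -4.0 rad -2.1 z -1.0 t 27.8
th 1.571 resist -3.6 rad -2.1 z -1.4 t 28.4
-- 1.5707963267948966 0.021347014964996174
th 1.745 resist -0.5 rad 1.0 z -0.6 t 28.7
th 2.094 resist -0.8 rad 1.0 z 0.2 t 29.4
th 2.443 resist -0.6 rad 2.7 z 3.8 t 30.0
th 2.793 resist 4.3 rad 4.2 z 5.5 t 30.7
th 3.142 resist 4.6 rad 5.5 z 7.2 t 31.3
th 3.491 resist 3.9 rad 6.5 z 6.6 t 32.0
th 3.840 resist 3.2 rad 5.5 z 6.6 t 32.6
th 4.189 resist 3.4 rad 4.9 z 6.4 t 33.3
th 4.538 resist 4.6 rad 5.1 z 5.3 t 33.9
th 4.712 resist 4.0 rad 5.4 z 5.0 t 34.3
-- 4.71238898038469 0.021485898968759878
```

Run:
```python
from h import *
C=[.5529,.0693]; f0=np.array(json.load(open("f0.json"))); q=np.pi/2
th=3*q; s=False
for k in range(2):
    th,s=crank(th,th-q,C,f0,lim=11,show=3,speed=.08)
    if s: print("STOP back");break
    end=th+2*q
    th,s=crank(th,min(5.0,end),C,f0,lim=10,show=3,speed=.08)
    if s: print("STOP early");break
    th,s=crank(th,end,C,f0,step=.036,speed=.025,lim=10,show=2)
    print("--",th,s,read_t())
    if s: break
    
json.dump(th,open("th.json","w")); print([ (np.array(read_force())-f0).round(1) for _ in range(2)],read_gripper_width())
```

```text
th 4.538 resist 2.0 rad -0.3 z 2.5 t 34.6
th 4.014 resist 0.8 rad -0.3 z 1.1 t 35.5
th 3.491 resist -3.2 rad -2.2 z -2.5 t 36.4
th 3.142 resist -3.2 rad -2.7 z -2.1 t 37.0
th 3.311 resist 0.9 rad 1.2 z 0.9 t 37.3
th 3.817 resist 0.6 rad -1.2 z 1.6 t 38.2
th 4.324 resist 4.4 rad 1.7 z 5.5 t 39.1
th 4.831 resist 5.0 rad 2.2 z 4.6 t 40.0
th 5.000 resist 3.6 rad 2.6 z 3.5 t 40.3
th 5.036 resist 4.6 rad 2.7 z 3.6 t 40.5
th 5.107 resist 4.1 rad 2.4 z 3.6 t 41.0
th 5.178 resist 4.0 rad 2.6 z 3.9 t 41.5
th 5.250 resist 5.1 rad 1.5 z 2.9 t 42.0
th 5.321 resist 4.4 rad 3.1 z 3.8 t 42.5
th 5.392 resist 4.6 rad 2.7 z 3.5 t 43.0
th 5.463 resist 3.6 rad 3.5 z 2.7 t 43.5
th 5.535 resist 4.2 rad 3.0 z 3.0 t 44.0
th 5.606 resist 5.0 rad 2.6 z 2.1 t 44.5
th 5.677 resist 5.6 rad 3.2 z 3.1 t 45.0
th 5.749 resist 9.3 rad 3.4 z 3.7 t 45.5
th 5.784 resist 10.8 rad 2.9 z 3.9 t 45.8
-- 5.78416879883197 True 45.7667
[array([ 1.5, 11.1,  3.9]), array([ 1.5, 11.1,  3.9])] 0.021332524920448185
```

The resistance climbed steadily from about 4.5 N to 11 N at roughly 1 N per mm and stayed there, so the tap is on the bottom. Now the quarter turn back and release.

Run:
```python
from h import *
C=[.5529,.0693]; f0=np.array(json.load(open("f0.json"))); th=json.load(open("th.json"))
th,s=crank(th,th-1.65,C,f0,lim=12,show=3,speed=.08); print(th,s)
p=np.array(read_ee_pos()); gripper_to(.05); hold(.1); print((np.array(read_force())-f0).round(1))
movel([p[0],p[1],.225],max_speed=.12); movel([p[0]-.08,p[1]+.12,.30],max_speed=.25); hold(.2)
s=get_image("side")[170:290,230:390,::-1]; t=get_image("top")[200:300,240:340,::-1]
cv2.imwrite("pics/f.png",np.hstack([cv2.resize(s,(400,300),interpolation=2),cv2.resize(t,(300,300),interpolation=2)]))
for n in["oil","mug","spare"]: print(n,[d["pixel"] for d in masks_of("top",n)[:1]])
print("knob",[(d["score"],d["pixel"]) for d in masks_of("top","knob_mid")[:2]],read_t())
ph=PH0-th; k=[C[0]+.07*np.cos(ph),C[1]+.07*np.sin(ph)]; print("expect top/side px of knob top",proj("top",k+[.198]),proj("side",k+[.198]),"hub top",proj("top",C+[.147]),proj("side",C+[.147]))
```

```text
th 5.619 resist 1.2 rad 2.1 z 2.1 t 46.1
th 5.124 resist 0.4 rad 2.6 z 2.0 t 46.9
th 4.629 resist 1.7 rad 0.6 z 1.1 t 47.8
th 4.134 resist -2.3 rad -2.5 z -2.3 t 48.7
4.13416879883197 False
[-1.  -0.5  0.3]
oil [[467.6, 293.4]]
mug [[288.3, 263.0]]
spare [[444.0, 175.0]]
knob [(0.5, [250.3, 253.4])] 51.4
expect top/side px of knob top [244.68619876 252.87002789] [267.3986559  182.51365744] hub top [287.02137653 249.36413743] [292.76015349 219.85971446]
```

View pics/f.png

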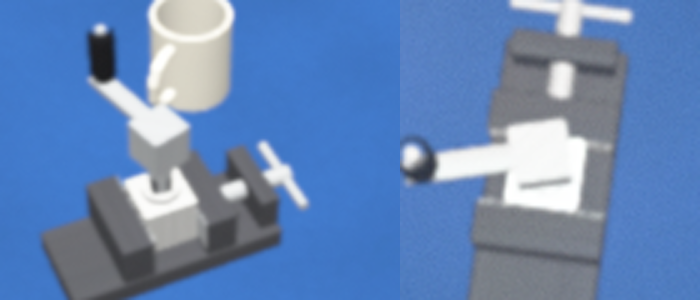

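The final picture shows the hub level and seated: the hub top is at side px ≈ (294,220), against an expected (293,220). The knob is where it was left, at top px (250,253), and the mug stands in its place. I'm handing it in.

```bash
python3 -c "
from h import *
get_image('side')
print([(d['score'],d['pixel']) for d in masks_of('side','mug')[:2]])
sign_off()"
```

```text
[(0.84, [306.2, 187.6])]
the job is handed in; nothing more can be done
```

I set the wrench on the tap, cranked the tap to the bottom of the hole, turned it a quarter back and left the wrench sitting on it. The job is handed in. The clock read 51.4 s of the 72 s at the last reading.

- **Seating:** I carried the wrench by its hub. It slid down without resistance and met the shoulder with its underside at about z = 0.113 m, the fully seated height.
- **Cranking:** I gripped the knob and turned half a turn forward and a quarter back, twice. On the third forward stroke the force climbed from about 4.5 N to 11 N at roughly 1 N per mm. I stopped there, at 5.78 rad of knob travel; the tap snaps at about 21 N.
- **Finish:** I turned the knob back 1.65 rad, a little over a quarter turn to allow for shank twist. Then I let go and moved clear.

**Last checks:** The wrench looks level and seated, with the hub top within about 1 px of where it should be. The oil, mug and spare are within 3 px of where they started.

**What disagreed:**
- The network's last top-view mug detection landed on the wrench instead. The side view shows the mug unmoved.
- Turning back read 2 to 4 N at the end of each stroke, more than expected. Some of that may be a small error in the circle centre I cranked around.

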